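Show the dial plate's label over the logbook

ROBOT

A 7-joint arm with a two-finger parallel gripper is mounted at the origin on the work surface. World frame = base frame: x ahead of the robot, y to its left, z up, the work surface at z = 0. Lengths are in m, angles in rad, forces in N, time in s.
With the tool pointing down it reaches from about 0.4 to 0.75 m from the base axis. Payload 19.5 kg.
Tool frame: the origin (TCP) lies at the very end of the fingers, on their centre line; the grasp point (between the pads) lies grip_depth behind it (grip_depth is the distance from the TCP to the grasp point, in m); z points along the fingers, y is the direction in which the jaws open and shut (so a half turn about z gives the same grasp; the last joint's range is limited). The gripper opens to 85 mm and grips with 20 to 120 N. Pads are 22 mm wide; open, the fingers measure 114 mm over their backs; the gripper's body (76 mm by 85 mm) begins 54 mm behind the grasp point. The pads swing forward as they close: fully open they stand 13 mm farther back than shut.
Start: joints at [-1.381, 0.707, -0.028, 1.485, 0.022, 0.951, -0.075], TCP at [0.132, 0.56, 0.231] pointing down, gripper open.
Joint ranges: [-2.71, 2.71], [-0.32, 2.16], [-1.57, 1.52], [0, 2.45], [-1.46, 4.6], [0, 2.02], [-2.83, 2.83]. Speed limits (rad/s): [1.89, 1.89, 2.57, 2.57, 3.01, 3.01, 3.01].

INTERFACE

Orientations are given as a unit quaternion [x, y, z, w].
In Python, from cell import * gives the robot as it stands.
- The arm moves only by the tool play_rows, never from a script. Its argument "motion" is a list of rows, each a list of 5 numbers: the opening, from 0 (shut) to 1 (fully open), then the shift along the tool's x, y, z in m, then the turn about the tool's z in degrees. A call has 1 to 5 rows; each row shifts and turns the commanded pose from where the row before left it, along the tool's axes as they then stand; what a row does not reach is not made up. A row lasts 1/12 s, in which the tool goes at most 41.7 mm and 7.16 degrees, less where a joint would pass 70% of its speed; a pose out of reach is approached as far as the arm can. A call with a gripper value outside its range is refused whole. The fingers move at their own pace and stop on an object; the grip force is fixed at half the most. Time passes only in rows, so rows that do not move let the fingers close. It gives the time, the measured TCP pose, the force and the opening at its end, in the units of the state.
- sense(): the state, without advancing time (a new reading comes with each control period).
- camera(name): name is "side" or "top"; returns (picture, depth): 480x640x3 uint8, red, green, blue; 480x640 float32, m along the optical axis (not along the pixel's ray), 0 where there is no reading.
- camera_params(name): a dict with "mtx" (3x3 intrinsics, pixels), "k1" (the pictures are not rectified: a ray, as slopes to the right and down, at radius r is drawn at 1 + k1 r^2 times it, then the intrinsics apply), "extrinsics" (4x4, takes a point from world to camera coordinates). Camera axes: x right, y up, looking along -z (the intrinsics and any distortion apply to the point x, -y, -z); pixel columns grow to the right and rows downward; lengths in m; the calibration is good to about 2 mm. A picture is of the moment at which its call begins. camera_params takes no time and is no camera call.
- hand_in(): hands the job in, once; it reports no verdict.
Trained networks look in the newest picture that a camera, given by its name, has taken for a name from the list of things; names that differ only in an ending like _2 or _b are one class to them, and where a whole thing is asked for, a point or a joint stands for the part that bears it (a point fixed in the world has none). Each returns a list of dicts, best first, with "score" (0 to 1); they miss things now and then, are a little off and sometimes report something else, mostly with a low value. They report only what shows in the picture. A call takes as long as a camera call. They do not tell look-alikes from the thing itself.
- trace(camera, target): "region" (480x640 bool, what is visible of it).
- mark_of(camera, target): "point" ([x, y, z] in m, in world coordinates, good to about 4 mm: a listed point, or the origin of a listed thing).
The state is a dict: "clock": time; "qpos": joint angles; "qvel": joint speeds; "joint_torque": joint torques, N m; "tool_pos": TCP position; "orientation": TCP orientation; "ft_force": force on the tool from outside, world axes, zero at the start; "torque": the same for the moment, N m; "finger_gap": opening from 0.0 (shut) to 1.0 (fully open).
Only numpy, scipy, OpenCV 4.12 (cv2) and the standard library are available. Lean on these libraries where they do the work, as an engineer would, in place of code of your own. Each camera call takes 0.05 s, during which the arm holds its last target.

TASK

A coil form stands in the way beside the glass dial plate in the little slotted rack: first clear it away and leave it standing upright on the cork mat. Then find the plate's frosted end by its notched top corner, take the plate by that end only, lift it out and tip it, label side up and at least half-way over from upright towards flat, above the logbook board and a good hand's breadth clear of it. Finish still holding the plate there, and do not knock the two glass valves about.

Things in the scene. Friction and masses are not known exactly. Their poses are not given: they have to be found in the camera images.
- plate_c (a point): Centre of the glass dial plate: loose, 120 x 8 x 60 mm (x, y, z), 140 g, standing on its long edge in the rack's slot, top edge 30 mm above this point (68 mm above the bench). x runs along it towards the frosted end, z up, y out of the label face. Matt frosted end: x from 10 to 60 mm; the rest is clear with scale marks. Grip it across the thickness near x = 30 mm, upper half.
- notch (a point): The notch, 12 x 12 mm, cut from the plate's top corner at the frosted end, nowhere else (54 mm along x and 24 mm up z from the plate's centre; same axes). Whoever sees the notch at upper left is looking at the label face; a 40 x 20 mm paper label sits low on its frosted end.
- rack: Fixed dark wooden rack 150 x 28 mm that holds the plate: base 8 mm thick and two ribs with tops 22 mm above the bench and a slot 10 mm wide between them along its x. Origin at its centre on the bench. It looks the same from both sides and may be turned any way.
- coil_c (a point): Centre of the black phenolic coil form with a few copper turns: loose upright cylinder 50 mm across and 100 mm tall, 100 g, standing on the bench close beside the plate. z is its axis; this point is 50 mm above its foot.
- mat: Fixed square cork mat 120 x 120 mm, 4 mm thick, lying on the bench. Origin at the centre of its underside; x and y along its sides.
- board: Fixed plywood logbook board 230 x 170 mm (x, y) lying on the bench, with a sheet of paper (top 9 mm above the bench) and a brass spring clip up to 30 mm high at its +x end. Origin at the centre of its underside.
- valve_a: Tall glass power valve, loose bystander, 60 mm across, 157 mm tall, upright. Origin at the centre of its foot.
- valve_b: A second valve like the first. Origin at the centre of its foot.
There are look-alikes about, which are no part of the job. What is shaped like the part that bears coil_c but green, red or turquoise is not meant.

How it is judged:
On the way, in this order (a step that is already met when the one before it is completed fails the run):
1. the coil form stands upright on the cork mat, let go (x of coil_c in the frame of mat between -0.05 and 0.05 m and y of coil_c in the frame of mat between -0.05 and 0.05 m and z of coil_c in the frame of mat between 0.044 and 0.064 m and angle between coil_c's own z axis and vertical below 0.15 rad and contact force between coil and the fingers below 0.3 N and linear speed of coil below 0.03 m/s), for 0.2 s.
2. the plate is lifted out of the rack, held by its frosted end (contact force between plate and the fingers above 1 N and x of the grasp point in the frame of plate_c between 0.008 and 0.062 m and height (world z) of plate_c above 0.08 m), for 0.2 s.
At the end, for the whole second after the job is handed in: Plate still, held by its frosted end, centre above the board's outline and 100 mm or more above the bench, not touching the board, label face within 55 degrees of straight up (45 is half-way). Coil form upright, let go, at rest on the mat, within 50 mm of its middle along either side (all of step 1 and contact force between plate and the fingers above 1 N and x of the grasp point in the frame of plate_c between 0.008 and 0.062 m and x of plate_c in the frame of board between -0.115 and 0.115 m and y of plate_c in the frame of board between -0.085 and 0.085 m and height (world z) of plate_c above 0.1 m and angle between plate_c's own y axis and vertical below 0.96 rad and linear speed of plate below 0.04 m/s and contact force between plate and board below 0.1 N); the arm keeps its last pose, push and grip.
It fails at once if the plate was gripped by its clear end (contact force between plate and the fingers above 2 N and x of the grasp point in the frame of plate_c below 0.004 m).
It fails at once if a valve was knocked over or pushed more than 40 mm (distance of valve_a from where it was at the start of the episode above 0.04 m or angle between valve_a's own z axis and vertical above 0.5 rad).
It fails at once if a valve was knocked over or pushed more than 40 mm (distance of valve_b from where it was at the start of the episode above 0.04 m or angle between valve_b's own z axis and vertical above 0.5 rad).
It also fails if it takes over 51 s, if anything falls off the work surface, if the arm or the gripper's body presses on something with over 40 N, if the wrist force passes 120 N, or if a joint passes its speed limit or range.

## Working session

There is one attempt and no reset: what is moved stays moved. The work goes in short steps, Python scripts to look and compute and a tool call to move; the robot and the scene stay as the last step left them, time stands still between calls to the robot, and variables do not carry over. Pictures are saved under pics/ and viewed, and the job is handed in when it is done.

Besides the shell and the picture viewer there is one more tool, called after "Call:" as name([rows], argument=value, ...), one row to a line, values as JSON. play_rows: Moves the arm, as the interface text tells. Its arguments: {"type":"object","properties":{"motion":{"type":"array","items":{"type":"array","items":{"type":"number"}}}},"required":["motion"]}

```bash
ls; mkdir -p pics
cat > h.py <<'E'
from cell import *
import numpy as np, cv2
E
python3 - <<'E'
from h import *
s=sense()
for k,v in s.items(): print(k,np.round(v,3))
for n in("side","top"):
    p,d=camera(n); cv2.imwrite(f"pics/{n}0.png",p[:,:,::-1]); np.save(f"{n}_d0.npy",d)
    print(n,camera_params(n))
    for t in ["plate_c","notch","rack","coil_c","mat","board","valve_a"]:
        print(n,t,[(np.round(r["point"],3).tolist(),round(r["score"],2)) for r in mark_of(n,t)])
E
```

```text
pics
clock 0.0
qpos [-1.381  0.707 -0.028  1.485  0.022  0.951 -0.076]
qvel [-0.001 -0.     0.001  0.001 -0.001  0.001 -0.   ]
joint_torque [ 1.0000e-03 -8.8323e+01  1.2350e+00 -2.3616e+01  1.7000e-02  7.0000e-03
 -0.0000e+00]
tool_pos [0.132 0.559 0.231]
orientation [ 0.116  0.993 -0.001 -0.   ]
ft_force [0.157 0.176 0.325]
torque [ 0.017  0.014 -0.004]
finger_gap 1.0
side {'mtx': array([[543.91808182,   0.        , 322.70873803],
       [  0.        , 543.91808182, 234.2512502 ],
       [  0.        ,   0.        ,   1.        ]]), 'k1': 0.036649207036846744, 'extrinsics': array([[ 0.75902713, -0.65085448, -0.01631745, -0.47484602],
       [ 0.35019225,  0.38700944,  0.85298832, -0.28088086],
       [-0.54885626, -0.65315553,  0.52167486, -0.74721701],
       [ 0.        ,  0.        ,  0.        ,  1.        ]])}
side plate_c [([0.57, 0.058, 0.04], 0.66)]
side notch [([0.624, 0.092, 0.058], 0.77)]
side rack [([0.572, 0.063, -0.0], 0.57)]
side coil_c [([0.55, 0.107, 0.05], 0.91), ([0.679, 0.188, 0.051], 0.9), ([0.451, 0.136, 0.051], 0.78), ([0.56, -0.067, 0.05], 0.64), ([0.439, 0.0
[... 416 characters left out ...]
2 ,  0.02014597, -0.01323383],
       [ 0.99771191, -0.0028375 ,  0.06754923, -0.59719634],
       [-0.06747775,  0.02038408,  0.99751253, -0.92226714],
       [ 0.        ,  0.        ,  0.        ,  1.        ]])}
top plate_c [([0.573, 0.063, 0.04], 0.83)]
top notch [([0.619, 0.091, 0.057], 0.72)]
top rack [([0.567, 0.059, -0.003], 0.85)]
top coil_c [([0.439, 0.042, 0.047], 0.82), ([0.447, 0.139, 0.051], 0.78), ([0.682, 0.186, 0.051], 0.74), ([0.548, 0.101, 0.051], 0.55), ([0.559, -0.069, 0.048], 0.55)]
top mat [([0.503, 0.311, 0.002], 0.64)]
top board [([0.517, -0.297, 0.001], 0.97)]
top valve_a [([0.774, -0.081, 0.002], 0.98), ([0.517, -0.301, 0.0], 0.63), ([0.762, 0.131, -0.003], 0.57)]
```

View pics/side0.png

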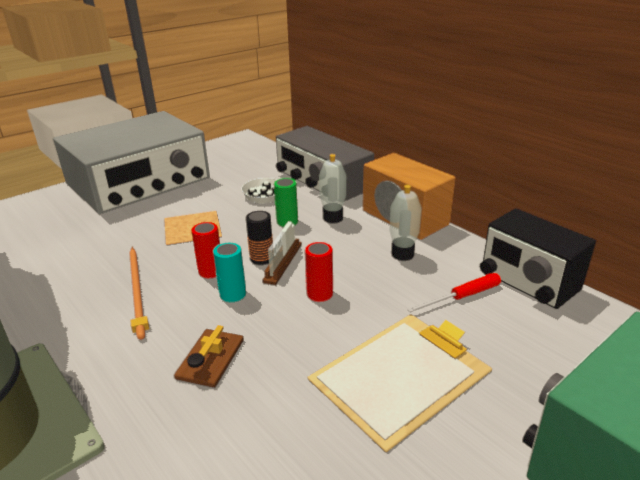

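View pics/top0.png

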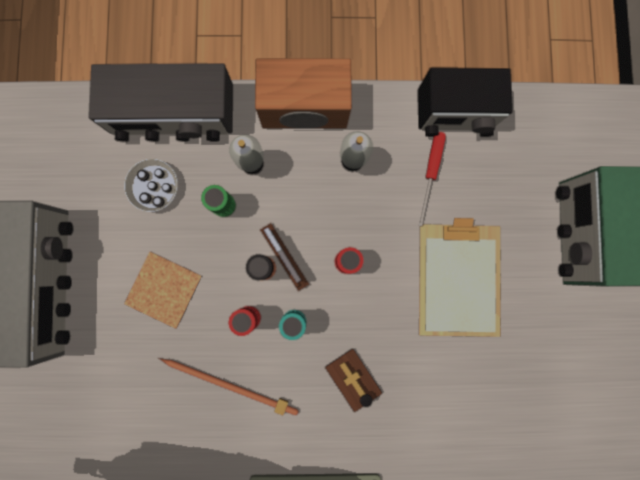

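Coil candidates are black (side 259,238 / top 260,267), red (206,250 and 319,272), turquoise (229,272) and green (286,202). The target is the black one with copper turns. I'll check it and the notch up close, and measure the plate.

```bash
cat >> h.py <<'E'
def world(n,d,uv):
    c=camera_params(n);K=c["mtx"];E=c["extrinsics"]
    uv=np.atleast_2d(np.asarray(uv,float))
    xy=cv2.undistortPoints(uv.reshape(-1,1,2),K,np.array([c["k1"],0,0,0,0])).reshape(-1,2)
    z=d[uv[:,1].astype(int),uv[:,0].astype(int)]
    P=np.c_[xy[:,0]*z,-xy[:,1]*z,-z]
    return (P-E[:3,3])@E[:3,:3]
def pix(n,P):
    c=camera_params(n);K=c["mtx"];E=c["extrinsics"]
    q=np.atleast_2d(P)@E[:3,:3].T+E[:3,3]
    q=q*[1,-1,-1]
    return cv2.projectPoints(q.reshape(-1,1,3),np.zeros(3),np.zeros(3),K,np.array([c["k1"],0,0,0,0]))[0].reshape(-1,2)
def cloud(n,d):
    v,u=np.mgrid[:480,:640]
    uv=np.c_[u.ravel(),v.ravel()]
    return world(n,d,uv).reshape(480,640,3)
E
python3 - <<'E'
from h import *
import cell
print([x for x in dir(cell) if not x.startswith('__')], getattr(cell,'grip_depth',None))
s=cv2.imread("pics/side0.png");t=cv2.imread("pics/top0.png")
a=cv2.resize(s[190:300,190:340],None,fx=4,fy=4,interpolation=cv2.INTER_CUBIC)
b=cv2.resize(t[210:310,220:370],None,fx=4,fy=4,interpolation=cv2.INTER_CUBIC)
cv2.imwrite("pics/cs.png",a);cv2.imwrite("pics/ct.png",b)
d=np.load("top_d0.npy");W=cloud("top",d)
sub=W[210:310,220:330].reshape(-1,3); z=sub[:,2]
m=(z>.09)&(z<.11); 
c=sub[m]; c=c[np.hypot(c[:,0]-.549,c[:,1]-.103)<.04]; print("coil top",len(c),c.mean(0),(c.min(0)+c.max(0))/2,c.min(0),c.max(0))
m=(z>.06)&(z<.075)&(np.hypot(sub[:,0]-.549,sub[:,1]-.103)>.032)
c=sub[m];print("plate top",len(c))
for r in c[np.argsort(c[:,0])][::4]: print(np.round(r,4))
vx,vy,x0,y0=cv2.fitLine(c[:,:2].astype(np.float32),cv2.DIST_HUBER,0,.01,.01).ravel();print(vx,vy,x0,y0,np.degrees(np.arctan2(vy,vx)))
for n in("side","top"):
    for tname in("mat","board","rack","plate_c"):
        r=trace(n,tname)
        if r:
            g=r[0]["region"];dd=np.load(f"{n}_d0.npy");P=cloud(n,dd)[g];P=P[np.abs(P[:,2])<.1]
            rect=cv2.minAreaRect((P[:,:2]*1000).astype(np.float32));print(n,tname,r[0]["score"],rect,np.median(P[:,2]))
E
```

```text
['PlanningError', 'camera', 'camera_params', 'grip_depth', 'hand_in', 'mark_of', 'sense', 'trace'] 0.0187
coil top 574 [0.54739436 0.10058335 0.09976292] [0.54802698 0.10085804 0.09774036] [0.52399064 0.07670641 0.09048838] [0.57206333 0.12500967 0.10499234]
plate top 234
[0.4688 0.119  0.0692]
[0.4724 0.129  0.0657]
[0.4726 0.1306 0.0681]
[0.5234 0.0299 0.0657]
[0.5253 0.0299 0.0661]
[0.5272 0.0299 0.0665]
[0.5291 0.0318 0.0664]
[0.531  0.032  0.0605]
[0.531  0.0374 0.0688]
[0.533  0.0395 0.0645]
[0.5349 0.0412 0.0684]
[0.5368 0.0414 0.0657]
[0.5387 0.0414 0.0646]
[0.5406 0.0452 0.066 ]
[0.5425 0.0432 0.0663]
[0.5445 0.0433 0.065 ]
[0.5464 0.049  0.0662]
[0.5483 0.0472 0.0641]
[0.5502 0.0489 0.0672]
[0.5521 0.0452 0.0644]
[0.5541 0.0529 0.0646]
[0.556  0.0491 0.0641]
[0.5579 0.0509 0.0666]
[0.5598 0.0566 0.0663]
[0.5617 0.0586 0.0656]
[0.5637 0.0587 0.0643]
[0.5655 0.0547 0.0664]
[0.5675 0.0586 0.0666]
[0.5693 0.0623 0.0678]
[0.5712 0.0603 0.0694]
[0.5731 0.0622 0.07  ]
[0.5733 0.0606 0.0646]
[0.5751 0.0604 0.0673]
[0.5771 0.0605 0.0666]
[0.579  0.0681 0.0675]
[0.5807 0.0679 0.0705]
[... 842 characters left out ...]
2750649984197
side plate_c 0.58 ((599.1666259765625, 93.47000122070312), (203.81881713867188, 35.737911224365234), 33.542633056640625) 0.04740092508292279
top mat 0.98 ((505.1956787109375, 309.9239501953125), (123.97216796875, 121.23066711425781), 64.6800308227539) 0.003538467857384521
top board 0.57 ((529.103271484375, -303.6637878417969), (175.06961059570312, 247.75039672851562), 89.49750518798828) 0.008256383789531902
top rack 0.97 ((570.9454345703125, 59.865692138671875), (150.5907745361328, 27.942672729492188), 31.885761260986328) 0.020664678925630713
top plate_c 0.52 ((572.1338500976562, 60.03973388671875), (114.62074279785156, 11.197284698486328), 33.36545944213867) 0.0665295718864265
```

```bash
ls pics
```

```text
cs.png
ct.png
side0.png
top0.png
```

View pics/cs.png

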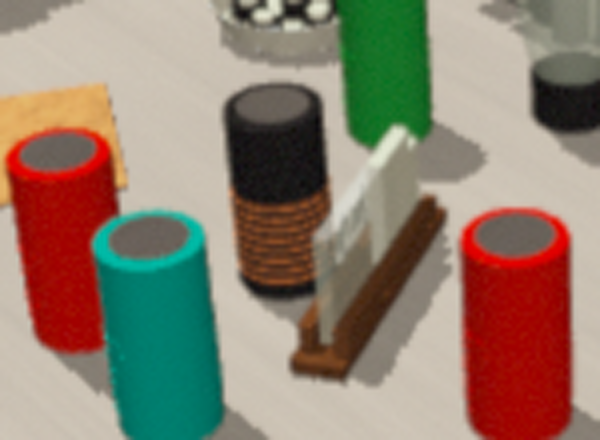

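View pics/ct.png

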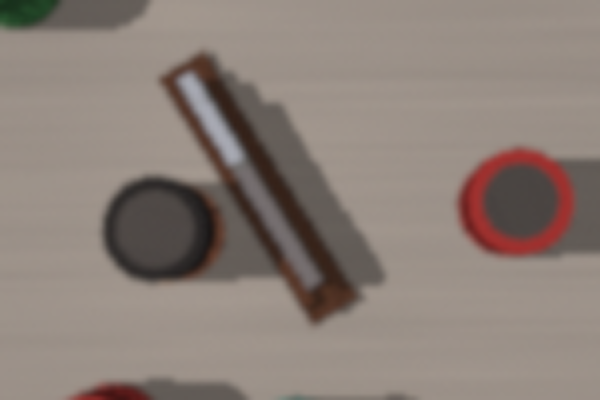

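The crops confirm it: the coil with copper turns is black at side (259,238). The frosted (white) end with the notch is the far end (top about 270,230). The label faces the coil side, normal ≈ (-0.53, 0.85). Next I work out the moves.

```bash
cat >> h.py <<'E'
from scipy.spatial.transform import Rotation as R
def plan(p,yawdeg=None,tool=None):
    """yawdeg: world angle of tool y (mod 180). prints turn, then shift in tool axes AFTER turn."""
    s=sense();r=R.from_quat(s["orientation"]);M=r.as_matrix()
    a=np.degrees(np.arctan2(M[1,1],M[0,1]))
    t=0 if yawdeg is None else (a-yawdeg+90)%180-90
    M2=M@R.from_euler('z',t,degrees=True).as_matrix()
    d=M2.T@(np.array(p)-s["tool_pos"])
    print("clock",round(s["clock"],2),"yaw",round(a,2),"tilt",np.round(M[:,2],3),"pos",np.round(s["tool_pos"],4),"gap",round(s["finger_gap"],3),"F",np.round(s["ft_force"],1),"q",np.round(s["qpos"],2))
    print("turn",round(t,2),"shift(after turn)",np.round(d*1000,1),"mm")
E
python3 -c "
from h import *
plan((.548,.101,.2),32)"
```

```text
clock 1.2 yaw 76.72 tilt [-0. -0. -1.] pos [0.1321 0.5596 0.2313] gap 0.999 F [-0.3  0.4  0.5] q [-1.38  0.71 -0.03  1.48  0.02  0.95 -0.08]
turn 44.72 shift(after turn) [-609.3  109.7   31.3] mm
```

Call:
play_rows([
  [1,-0.03,-0.015,0,7],
  [1,-0.033,-0.012,0,7],
  [1,-0.035,-0.008,0,7],
  [1,-0.036,-0.004,0,7],
  [1,-0.036,0,0,7],
])

```text
clock: 1.62
tool_pos: [0.2677, 0.4437, 0.2314]
orientation: [0.412, 0.911, 0.0, 0.0]
ft_force: [0.7, 0.8, 0.8]
finger_gap: 0.999
```

```bash
python3 -c "
from h import *
plan((.548,.101,.2),32)"
```

```text
clock 1.62 yaw 41.38 tilt [ 0.  0. -1.] pos [0.2677 0.4437 0.2314] gap 0.999 F [0.7 0.8 0.8] q [-1.16  0.63  0.13  1.69 -0.1   0.83 -0.27]
turn 9.38 shift(after turn) [-439.1   56.1   31.4] mm
```

Call:
play_rows([
  [1,-0.036,0.003,0,5],
  [1,-0.036,0.004,0,4.4],
  [1,-0.036,0.005,0,0],
  [1,-0.036,0.005,0,0],
  [1,-0.036,0.005,0,0],
])

```text
clock: 2.03
tool_pos: [0.3888, 0.3089, 0.2314]
orientation: [0.482, 0.876, 0.0, 0.0]
ft_force: [-0.3, 0.7, 0.2]
finger_gap: 0.998
```

Call:
play_rows([
  [1,-0.036,0.005,0,0],
  [1,-0.036,0.005,0,0],
  [1,-0.036,0.005,0,0],
  [1,-0.036,0.005,0,0],
  [1,-0.036,0.005,0,0],
])

```text
clock: 2.45
tool_pos: [0.5063, 0.17, 0.2314]
orientation: [0.482, 0.876, 0.0, 0.0]
ft_force: [-0.1, 0.7, 0.0]
finger_gap: 1.002
```

```bash
python3 -c "
from h import *
plan((.548,.101,.05),32)"
```

```text
clock 2.45 yaw 32.32 tilt [ 0.  0. -1.] pos [0.5063 0.17   0.2314] gap 1.002 F [-0.1  0.7  0. ] q [-0.44  0.65  0.11  1.64 -0.09  0.86  0.26]
turn 0.32 shift(after turn) [-80.6  -1.2 181.4] mm
```

Call:
play_rows([
  [1,-0.025,0,0,0],
  [1,-0.02,0,0,0],
  [1,0,0,0,0],
  [1,0,0,0,0],
])

```text
clock: 2.78
tool_pos: [0.5296, 0.1329, 0.2312]
orientation: [0.483, 0.876, -0.0, -0.0]
ft_force: [0.5, 1.7, 0.3]
finger_gap: 0.999
```

```bash
python3 -c "
from h import *
plan((.548,.101,.055),32)"
```

```text
clock 2.78 yaw 32.23 tilt [-0. -0. -1.] pos [0.5296 0.1329 0.2312] gap 0.999 F [0.5 1.7 0.3] q [-0.36  0.67  0.1   1.59 -0.08  0.89  0.34]
turn 0.23 shift(after turn) [-36.8  -1.3 176.2] mm
```

Call:
play_rows([
  [1,-0.0185,-0.001,0.02,0.2],
  [1,-0.0183,0,0.03,0],
  [1,0,0,0.035,0],
  [1,0,0,0.02,0],
  [1,0,0,0,0],
])

```text
clock: 3.2
tool_pos: [0.5461, 0.1026, 0.1229]
orientation: [0.483, 0.875, -0.002, -0.002]
ft_force: [-1.2, -1.2, -0.9]
finger_gap: 1.002
```

Run:
```python
from h import *
plan((.548,.101,.055),32)
p,d=camera("side"); cv2.imwrite("pics/s1.png",cv2.resize(p[130:330,160:400,::-1],None,fx=3,fy=3))
```

```text
clock 3.2 yaw 32.18 tilt [-0.006 -0.001 -1.   ] pos [0.5461 0.1026 0.1229] gap 1.002 F [-1.2 -1.2 -0.9] q [-0.28  0.83  0.07  1.68 -0.09  0.64  0.4 ]
turn 0.18 shift(after turn) [-2.5  1.1 67.9] mm
```

View pics/s1.png

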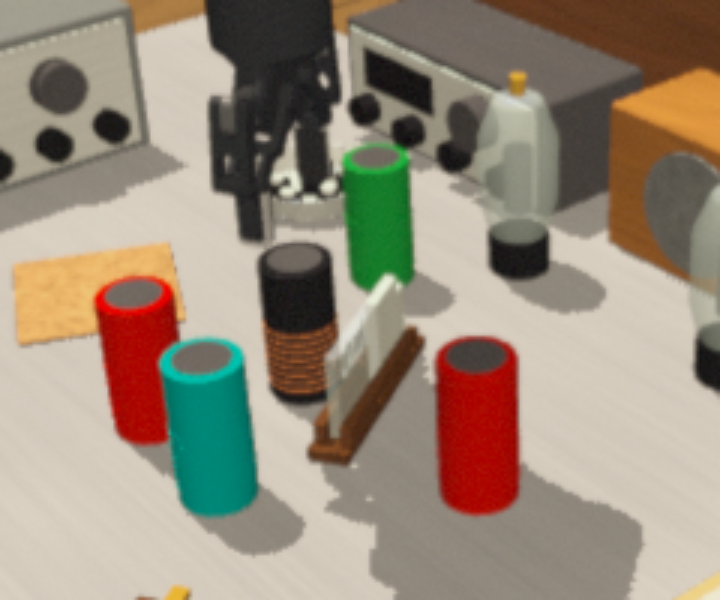

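Call:
play_rows([
  [1,0,0,0.02,0],
  [1,0,0,0.02,0],
  [1,0,0,0.012,0],
  [1,0,0,0.008,0],
  [1,0,0,0,0],
])

```text
clock: 3.67
tool_pos: [0.5481, 0.1025, 0.0665]
orientation: [0.484, 0.875, 0.0, -0.0]
ft_force: [-0.0, 0.5, 0.7]
finger_gap: 1.006
```

Run:
```python
from h import *
plan((.548,.101,.055),32)
```

```text
clock 3.67 yaw 32.16 tilt [-0.  0. -1.] pos [0.5481 0.1025 0.0665] gap 1.006 F [-0.   0.5  0.7] q [-0.27  0.92  0.06  1.71 -0.1   0.51  0.41]
turn 0.16 shift(after turn) [-1.2 -0.9 11.5] mm
```

Now lower slightly more and close.

Call:
play_rows([
  [1,-0.001,-0.0005,0.011,0],
  [1,0,0,0,0],
  [0,0,0,0,0],
  [0,0,0,0,0],
  [0,0,0,0,0],
])

```text
clock: 4.08
tool_pos: [0.5485, 0.1008, 0.0558]
orientation: [0.484, 0.875, 0.0, 0.0]
ft_force: [1.0, 0.6, 1.7]
finger_gap: 0.606
```

Call:
play_rows([
  [0,0,0,0,0],
  [0,0,0,0,0],
  [0,0,0,0,0],
])

```text
clock: 4.33
tool_pos: [0.5486, 0.1008, 0.056]
orientation: [0.484, 0.875, 0.0, 0.0]
ft_force: [-1.6, 0.3, 7.0]
finger_gap: 0.572
```

Run:
```python
from h import *
plan((.548,.101,.055),32)
p,d=camera("side"); cv2.imwrite("pics/s2.png",cv2.resize(p[130:330,160:400,::-1],None,fx=3,fy=3))
```

```text
clock 4.33 yaw 32.11 tilt [ 0.001  0.    -1.   ] pos [0.5486 0.1008 0.056 ] gap 0.572 F [-1.6  0.3  7. ] q [-0.27  0.94  0.06  1.71 -0.1   0.49  0.41]
turn 0.11 shift(after turn) [ 0.4 -0.4  1. ] mm
```

View pics/s2.png

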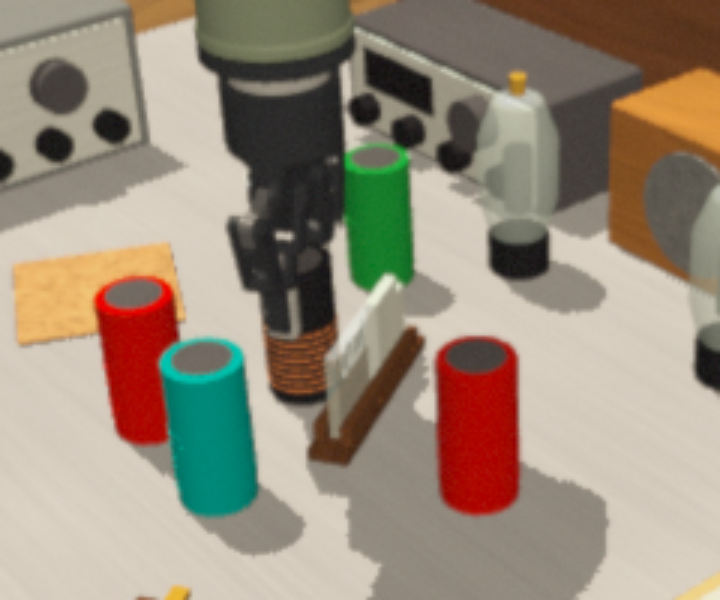

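Call:
play_rows([
  [0,0,0,-0.01,0],
  [0,0,0,-0.025,0],
  [0,0,0,-0.03,0],
  [0,0,0,-0.005,0],
  [0,0,0,0,0],
])

```text
clock: 4.8
tool_pos: [0.5491, 0.1009, 0.1277]
orientation: [0.484, 0.875, 0.001, 0.001]
ft_force: [-0.7, -0.2, -1.8]
finger_gap: 0.576
```

Run:
```python
from h import *
plan((.504,.310,.12),32)
```

```text
clock 4.8 yaw 32.12 tilt [ 0.003  0.001 -1.   ] pos [0.5491 0.1009 0.1277] gap 0.576 F [-0.7 -0.2 -1.8] q [-0.28  0.82  0.07  1.67 -0.09  0.64  0.41]
turn 0.12 shift(after turn) [201.2  72.5   7.7] mm
```

Call:
play_rows([
  [0,0.015,0.005,0,0],
  [0,0.027,0.01,0,0],
  [0,0.03,0.011,0,0],
  [0,0.03,0.011,0,0],
  [0,0.03,0.011,0,0],
])

```text
clock: 5.22
tool_pos: [0.5179, 0.2393, 0.1246]
orientation: [0.484, 0.875, -0.001, -0.0]
ft_force: [0.2, -0.4, -0.7]
finger_gap: 0.578
```

Call:
play_rows([
  [0,0.03,0.011,0,0],
  [0,0.025,0.009,0,0],
  [0,0.014,0.0045,0,0],
  [0,0,0,0,0],
  [0,0,0,0,0],
])

```text
clock: 5.63
tool_pos: [0.5022, 0.3098, 0.1245]
orientation: [0.483, 0.875, -0.001, -0.0]
ft_force: [0.7, -1.4, -1.4]
finger_gap: 0.571
```

Run:
```python
from h import *
plan((.504,.310,.0605),32)
p,d=camera("top"); cv2.imwrite("pics/t3.png",cv2.resize(p[180:380,80:320,::-1],None,fx=3,fy=3))
p,d=camera("side"); cv2.imwrite("pics/s3.png",cv2.resize(p[100:300,100:340,::-1],None,fx=3,fy=3))
```

```text
clock 5.63 yaw 32.19 tilt [-0.001 -0.001 -1.   ] pos [0.5022 0.3098 0.1245] gap 0.571 F [ 0.7 -1.4 -1.4] q [-0.67  0.87  0.14  1.55 -0.16  0.73  0.09]
turn 0.19 shift(after turn) [-0.8  1.7 64. ] mm
```

View pics/s3.png

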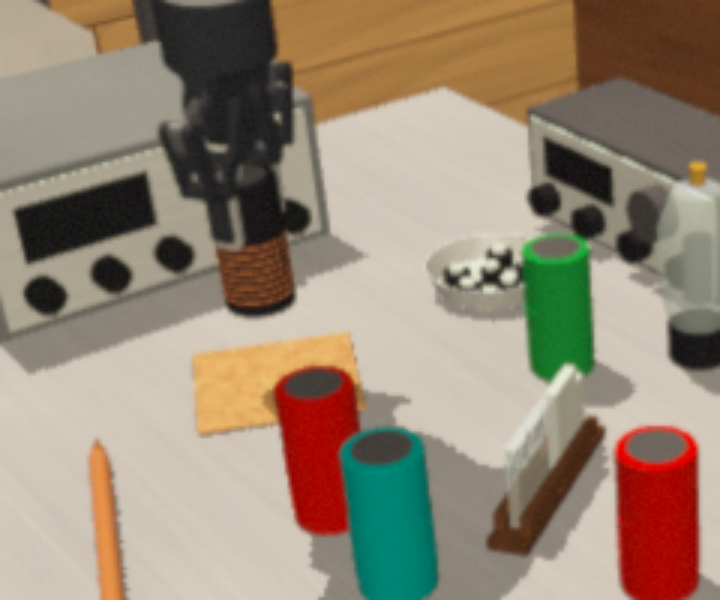

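View pics/t3.png

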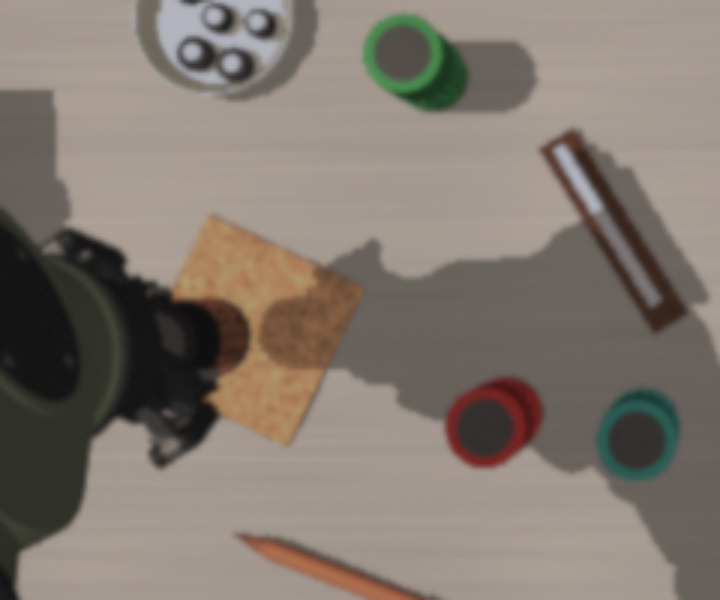

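Call:
play_rows([
  [0,0,0.0015,0.02,0],
  [0,0,0,0.02,0],
  [0,0,0,0.014,0],
  [0,0,0,0.006,0],
  [0,0,0,0,0],
])

```text
clock: 6.15
tool_pos: [0.5039, 0.3092, 0.0642]
orientation: [0.484, 0.875, -0.001, -0.0]
ft_force: [-0.8, -0.2, -2.3]
finger_gap: 0.577
```

Run:
```python
from h import *
plan((.504,.310,.060),32)
```

```text
clock 6.15 yaw 32.05 tilt [-0.002 -0.001 -1.   ] pos [0.5039 0.3092 0.0642] gap 0.577 F [-0.8 -0.2 -2.3] q [-0.66  0.96  0.12  1.58 -0.17  0.61  0.1 ]
turn 0.05 shift(after turn) [0.6 0.5 4.2] mm
```

Call:
play_rows([
  [0,0,0,0.002,0],
  [0,0,0,0.0015,0],
  [0,0,0,0,0],
])

```text
clock: 6.4
tool_pos: [0.5043, 0.3103, 0.0623]
orientation: [0.484, 0.875, 0.0, 0.0]
ft_force: [0.3, 1.3, -1.3]
finger_gap: 0.574
```

Call:
play_rows([
  [0,0,0,0.001,0],
  [0,0,0,0,0],
])

```text
clock: 6.57
tool_pos: [0.5042, 0.3104, 0.061]
orientation: [0.484, 0.875, 0.0, 0.0]
ft_force: [0.6, 1.0, -0.2]
finger_gap: 0.572
```

Call:
play_rows([
  [0,0,0,0.001,0],
  [0,0,0,0,0],
])

```text
clock: 6.73
tool_pos: [0.5042, 0.3104, 0.0601]
orientation: [0.484, 0.875, 0.0, 0.0]
ft_force: [0.2, 0.4, 3.3]
finger_gap: 0.574
```

Call:
play_rows([
  [1,0,0,0,0],
  [1,0,0,0,0],
  [1,0,0,0,0],
  [1,0,0,0,0],
  [1,0,0,0,0],
])

```text
clock: 7.15
tool_pos: [0.5041, 0.3104, 0.0598]
orientation: [0.484, 0.875, -0.0, 0.0]
ft_force: [-0.4, 0.3, -0.1]
finger_gap: 1.004
```

Call:
play_rows([
  [1,0,0,-0.01,0],
  [1,0,0,-0.03,0],
  [1,0,0,-0.04,0],
  [1,0,0,-0.04,0],
  [1,0,0,-0.02,0],
])

```text
clock: 7.57
tool_pos: [0.5049, 0.3106, 0.205]
orientation: [0.484, 0.875, 0.002, 0.001]
ft_force: [0.5, 0.6, 0.5]
finger_gap: 1.002
```

Run:
```python
from h import *
p,d=camera("side"); cv2.imwrite("pics/s4.png",cv2.resize(p[100:300,100:340,::-1],None,fx=3,fy=3)); print([ (np.round(r["point"],3),r["score"]) for r in mark_of("side","coil_c")])
# plate plan : grip at plate x=+0.032
xp=np.array([np.cos(np.radians(32.2)),np.sin(np.radians(32.2))])
g=np.array([.571,.060])+.032*xp;print(g)
plan((*g,.15),122.2)
```

```text
[(array([0.436, 0.041, 0.05 ]), 0.95), (array([0.449, 0.134, 0.049]), 0.86), (array([ 0.561, -0.066,  0.048]), 0.82), (array([0.504, 0.313, 0.053]), 0.58), (array([0.679, 0.187, 0.052]), 0.57)]
[0.59807818 0.07705204]
clock 7.67 yaw 32.11 tilt [ 0.005  0.003 -1.   ] pos [0.5052 0.3109 0.2042] gap 1.0 F [ 0.7  0.3 -0.3] q [-0.68  0.77  0.16  1.46 -0.14  0.91  0.08]
turn 89.91 shift(after turn) [-46.4 247.4  53.9] mm
```

View pics/s4.png

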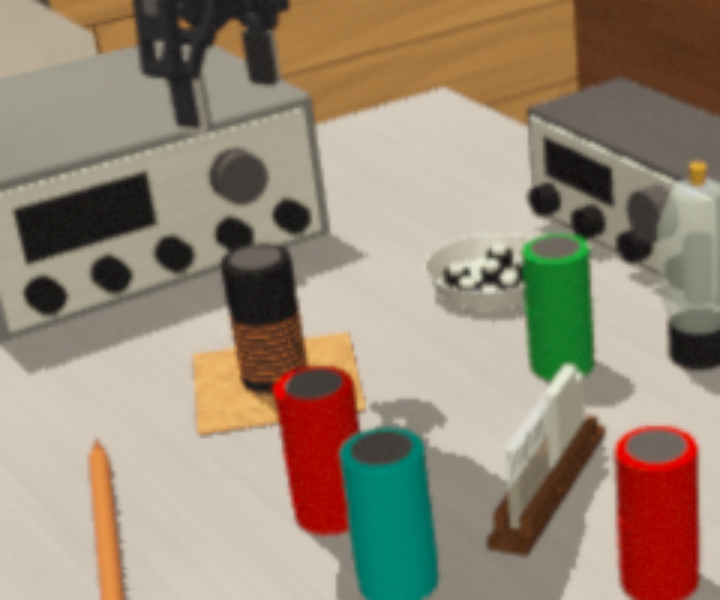

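Call:
play_rows([
  [1,-0.015,-0.002,0,6.9],
  [1,-0.02,0,0,6.9],
  [1,-0.02,0.002,0,6.9],
  [1,-0.0195,0.005,0,6.9],
  [1,-0.0185,0.007,0,6.9],
])

```text
clock: 8.08
tool_pos: [0.5443, 0.2231, 0.1998]
orientation: [0.724, 0.69, -0.0, -0.0]
ft_force: [-0.3, 0.3, 0.0]
finger_gap: 1.003
```

Call:
play_rows([
  [1,-0.018,0.009,0,6.9],
  [1,-0.016,0.0115,0,6.9],
  [1,-0.015,0.013,0,6.9],
  [1,-0.013,0.015,0,6.9],
  [1,-0.011,0.0165,0,6.9],
])

```text
clock: 8.5
tool_pos: [0.5871, 0.1336, 0.1998]
orientation: [0.896, 0.444, -0.0, -0.0]
ft_force: [0.4, 0.3, 0.3]
finger_gap: 1.001
```

Call:
play_rows([
  [1,-0.009,0.018,0,6.9],
  [1,-0.007,0.019,0,6.9],
  [1,0,0,0,6.9],
  [1,0,0,0,0],
])

```text
clock: 8.83
tool_pos: [0.6049, 0.0974, 0.1994]
orientation: [0.961, 0.275, -0.0, 0.0]
ft_force: [-0.2, -0.6, -0.3]
finger_gap: 0.996
```

Run:
```python
from h import *
xp=np.array([np.cos(np.radians(32.2)),np.sin(np.radians(32.2))])
g=np.array([.571,.060])+.032*xp;print(g)
plan((*g,.13),122.2)
```

```text
[0.59807818 0.07705204]
clock 8.83 yaw -58.02 tilt [-0.001 -0.001 -1.   ] pos [0.6049 0.0974 0.1994] gap 0.996 F [-0.2 -0.6 -0.3] q [-0.46  0.87  0.57  1.39 -0.5   1.03 -0.8 ]
turn -0.22 shift(after turn) [-16.5  13.6  69.5] mm
```

Call:
play_rows([
  [0.6,-0.0165,0.0136,0,0],
  [0.6,0,0,0.025,0],
  [0.6,0,0,0.025,0],
  [0.6,0,0,0.015,0],
  [0.6,0,0,0,0],
])

```text
clock: 9.25
tool_pos: [0.5967, 0.0788, 0.1321]
orientation: [0.96, 0.281, -0.002, -0.001]
ft_force: [-0.9, 0.1, 0.5]
finger_gap: 0.599
```

Run:
```python
from h import *
xp=np.array([np.cos(np.radians(32.2)),np.sin(np.radians(32.2))])
g=np.array([.571,.060])+.032*xp;print(g)
plan((*g,.033),122.2)
p,d=camera("side"); cv2.imwrite("pics/s5.png",cv2.resize(p[130:330,160:400,::-1],None,fx=3,fy=3))
```

```text
[0.59807818 0.07705204]
clock 9.25 yaw -57.31 tilt [-0.005  0.    -1.   ] pos [0.5967 0.0788 0.1321] gap 0.599 F [-0.9  0.1  0.5] q [-0.42  0.93  0.52  1.5  -0.55  0.86 -0.71]
turn 0.49 shift(after turn) [ 0.6  2.5 99.1] mm
```

View pics/s5.png

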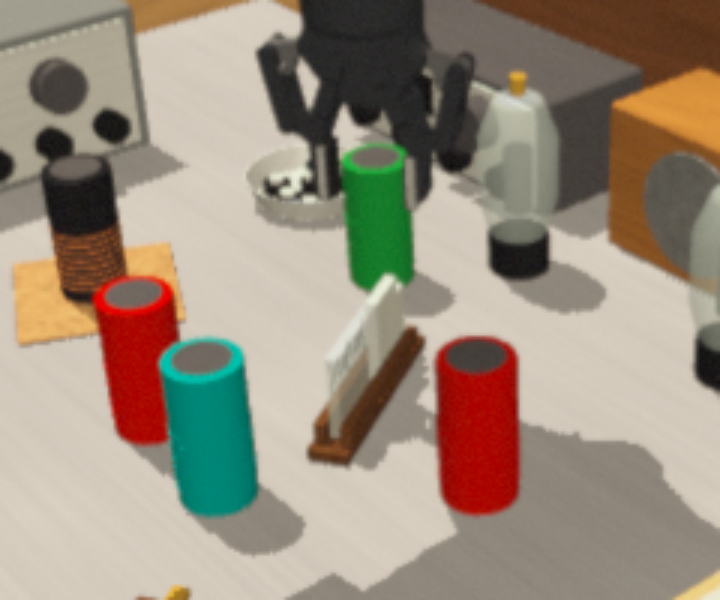

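Run:
```python
from h import *
for P in [(.597,.077,.132),(.598,.077,.068),(.504,.31,.1),(.571,.06,.068)]:
    print(P,(pix("side",np.array(P))-[160,130])*3)
p,d=camera("side"); W=cloud("side",d); cv2.imwrite("pics/s6.png",cv2.resize(p[130:260,220:380,::-1],None,fx=5,fy=5,interpolation=cv2.INTER_CUBIC))
for (u,v) in [(330,165),(410,190),(415,160),(375,200),(380,160)]:
    print((u,v),W[130+v//3,160+u//3])
```

```text
(0.597, 0.077, 0.132) [[373.81105134 203.69013759]]
(0.598, 0.077, 0.068) [[380.08811558 288.29837416]]
(0.504, 0.31, 0.1) [[ 76.12623313 172.18305502]]
(0.571, 0.06, 0.068) [[362.99228284 312.28959797]]
(330, 165) [0.57898866 0.09729884 0.15840043]
(410, 190) [0.60595655 0.05145902 0.14921594]
(415, 160) [0.60885603 0.04759646 0.17073758]
(375, 200) [0.66372515 0.16824787 0.07778302]
(380, 160) [0.67685231 0.17994904 0.10047426]
```

View pics/s6.png

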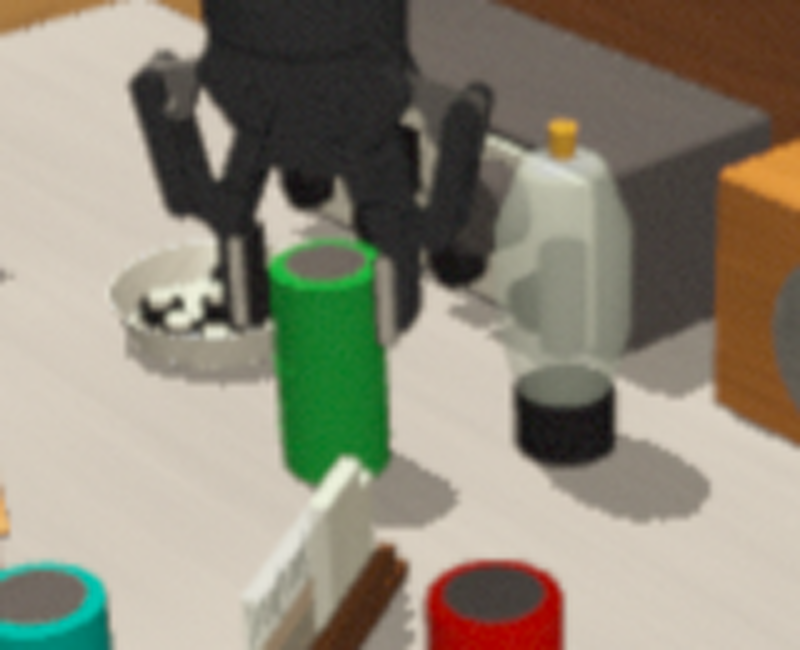

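Call:
play_rows([
  [0.6,0,0,0.025,0],
  [0.6,0,0,0.02,0],
  [0.6,0,0,0.005,0],
  [0.6,0,0,0,0],
])

```text
clock: 9.68
tool_pos: [0.5982, 0.0781, 0.085]
orientation: [0.96, 0.28, -0.0, -0.0]
ft_force: [0.5, -1.0, -0.2]
finger_gap: 0.596
```

Run:
```python
from h import *
xp=np.array([np.cos(np.radians(32.2)),np.sin(np.radians(32.2))])
g=np.array([.571,.060])+.032*xp
plan((*g,.033),122.2)
```

```text
clock 9.68 yaw -57.5 tilt [-0.001 -0.    -1.   ] pos [0.5982 0.0781 0.085 ] gap 0.596 F [ 0.5 -1.  -0.2] q [-0.4   1.    0.48  1.53 -0.59  0.76 -0.68]
turn 0.3 shift(after turn) [-0.6  0.8 52. ] mm
```

Call:
play_rows([
  [0.6,-0.0005,0.001,0.025,0.3],
  [0.6,0,0,0.02,0],
  [0.6,0,0,0.006,0],
  [0.6,0,0,0.001,0],
  [0.6,0,0,0,0],
])

```text
clock: 10.1
tool_pos: [0.599, 0.0768, 0.0342]
orientation: [0.961, 0.277, 0.001, 0.0]
ft_force: [0.2, -0.2, -0.2]
finger_gap: 0.6
```

Call:
play_rows([
  [0,0,0,0,0],
  [0,0,0,0,0],
  [0,0,0,0,0],
  [0,0,0,0,0],
  [0,0,0,0,0],
])

```text
clock: 10.52
tool_pos: [0.5987, 0.077, 0.0335]
orientation: [0.961, 0.277, 0.0, -0.0]
ft_force: [-2.4, 0.7, 8.5]
finger_gap: 0.085
```

Run:
```python
from h import *
xp=np.array([np.cos(np.radians(32.2)),np.sin(np.radians(32.2))])
g=np.array([.571,.060])+.032*xp
plan((*g,.033),122.2)
p,d=camera("side"); W=cloud("side",d); cv2.imwrite("pics/s7.png",cv2.resize(p[130:260,220:380,::-1],None,fx=5,fy=5,interpolation=cv2.INTER_CUBIC))
```

```text
clock 10.52 yaw -57.88 tilt [ 0.001  0.    -1.   ] pos [0.5987 0.077  0.0335] gap 0.085 F [-2.4  0.7  8.5] q [-0.38  1.07  0.43  1.55 -0.63  0.66 -0.65]
turn -0.08 shift(after turn) [-0.4 -0.4  0.5] mm
```

View pics/s7.png

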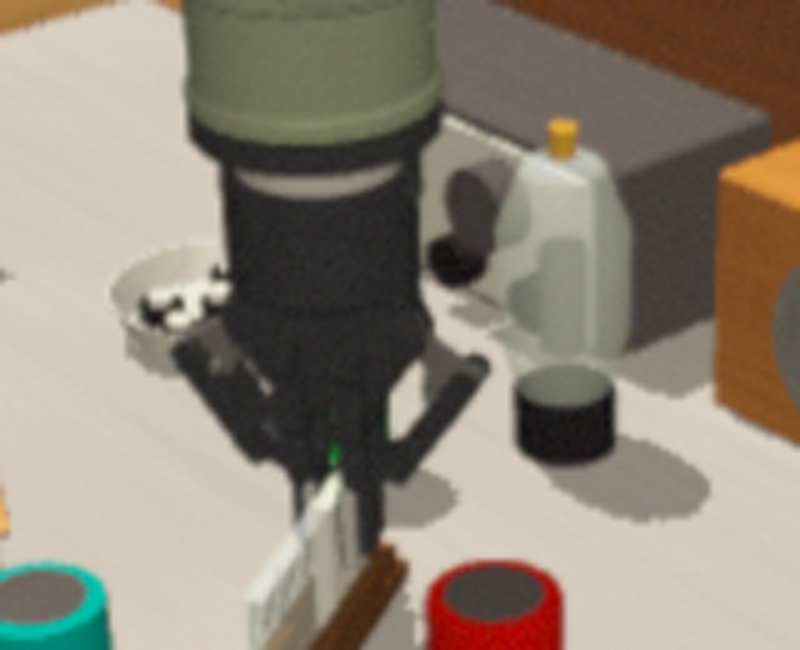

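Gripped at the frosted end (gap 0.085 ≈ 7–8 mm). Lifting straight up.

Call:
play_rows([
  [0,0,0,-0.01,0],
  [0,0,0,-0.02,0],
  [0,0,0,-0.025,0],
  [0,0,0,-0.03,0],
  [0,0,0,-0.03,0],
])

```text
clock: 10.98
tool_pos: [0.5981, 0.0766, 0.1497]
orientation: [0.961, 0.276, -0.0, 0.0]
ft_force: [-0.1, 1.1, -1.3]
finger_gap: 0.085
```

Call:
play_rows([
  [0,0,0,-0.03,0],
  [0,0,0,-0.02,0],
  [0,0,0,0,0],
  [0,0,0,0,0],
])

```text
clock: 11.32
tool_pos: [0.5986, 0.0769, 0.1991]
orientation: [0.961, 0.277, 0.001, 0.0]
ft_force: [-0.7, 0.5, -1.6]
finger_gap: 0.084
```

Run:
```python
from h import *
xp=np.array([np.cos(np.radians(32.2)),np.sin(np.radians(32.2))])
plan((.509,-.254,.2),122.2)
p,d=camera("side"); cv2.imwrite("pics/s8.png",cv2.resize(p[60:260,180:420,::-1],None,fx=3,fy=3,interpolation=cv2.INTER_CUBIC))
```

```text
clock 11.32 yaw -57.88 tilt [ 0.002  0.    -1.   ] pos [0.5986 0.0769 0.1991] gap 0.084 F [-0.7  0.5 -1.6] q [-0.44  0.85  0.57  1.43 -0.5   1.   -0.76]
turn -0.08 shift(after turn) [-252.1  232.2   -1.2] mm
```

View pics/s8.png

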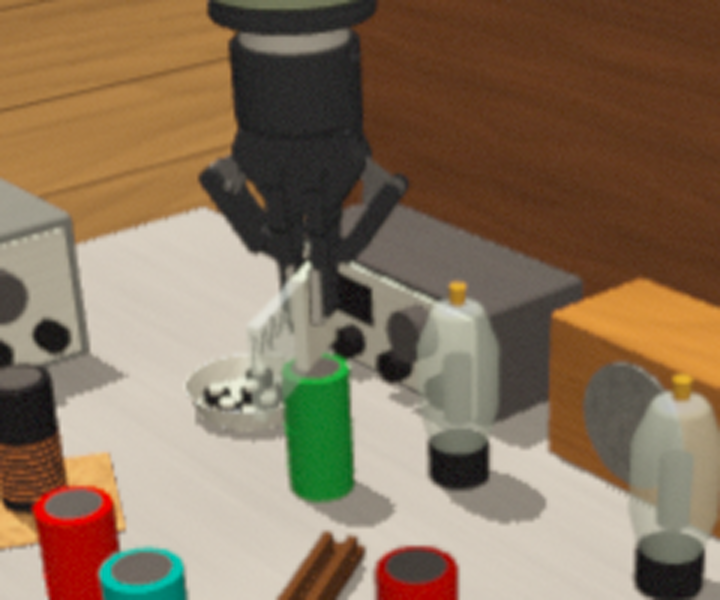

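Call:
play_rows([
  [0,-0.012,0.011,0,0],
  [0,-0.022,0.02,0,0],
  [0,-0.025,0.023,0,0],
  [0,-0.025,0.023,0,0],
  [0,-0.025,0.023,0,0],
])

```text
clock: 11.78
tool_pos: [0.5581, -0.067, 0.197]
orientation: [0.961, 0.277, -0.001, -0.0]
ft_force: [0.4, -1.4, -0.2]
finger_gap: 0.083
```

Call:
play_rows([
  [0,-0.025,0.023,0,0],
  [0,-0.025,0.023,0,0],
  [0,-0.025,0.023,0,0],
  [0,-0.025,0.023,0,0],
  [0,-0.022,0.02,0,0],
])

```text
clock: 12.2
tool_pos: [0.5141, -0.2275, 0.1971]
orientation: [0.961, 0.276, -0.001, -0.0]
ft_force: [0.0, 0.6, -1.3]
finger_gap: 0.085
```

Call:
play_rows([
  [0,-0.015,0.014,0,0],
  [0,-0.006,0.006,0,0],
  [0,0,0,0,0],
  [0,0,0,0,0],
])

```text
clock: 12.53
tool_pos: [0.5084, -0.2528, 0.1972]
orientation: [0.961, 0.277, -0.0, -0.001]
ft_force: [0.7, 0.7, -0.3]
finger_gap: 0.087
```

Run:
```python
from h import *
plan((.509,-.254,.1),122.2)
p,d=camera("side"); cv2.imwrite("pics/s9.png",p[:,:,::-1])
p,d=camera("top"); cv2.imwrite("pics/t9.png",cv2.resize(p[190:370,340:580,::-1],None,fx=3,fy=3,interpolation=cv2.INTER_CUBIC))
```

```text
clock 12.53 yaw -57.87 tilt [-0.001  0.001 -1.   ] pos [ 0.5084 -0.2528  0.1972] gap 0.087 F [ 0.7  0.7 -0.3] q [ 0.17  0.79  0.49  1.57 -0.44  0.9  -0.2 ]
turn -0.07 shift(after turn) [-0.1  1.5 97.2] mm
```

View pics/s9.png

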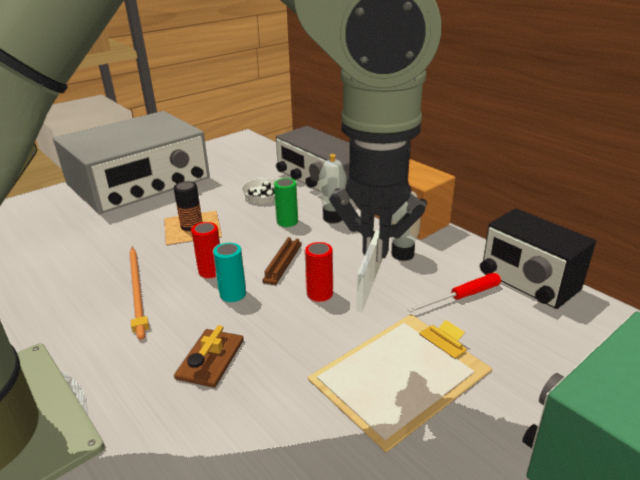

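View pics/t9.png

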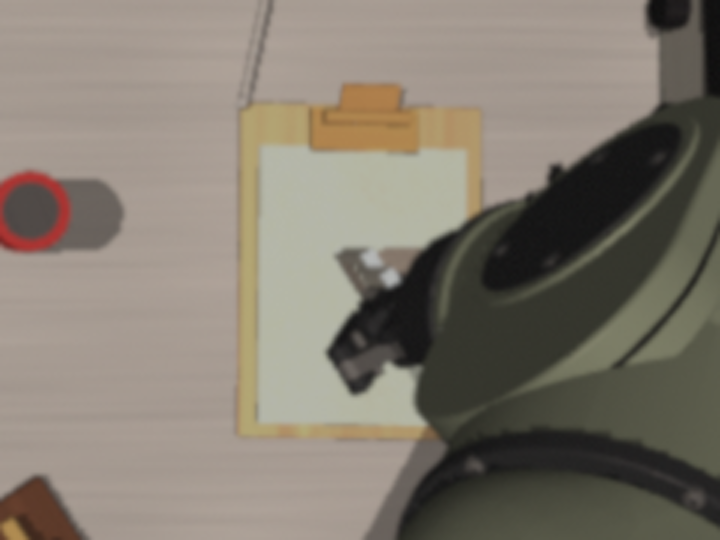

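Call:
play_rows([
  [0,0,0.001,0.02,0],
  [0,0,0,0.035,0],
  [0,0,0,0.035,0],
  [0,0,0,0.03,0],
  [0,0,0,0.02,0],
])

```text
clock: 13.05
tool_pos: [0.5085, -0.2526, 0.055]
orientation: [0.961, 0.277, -0.001, -0.001]
ft_force: [-0.9, 0.1, -1.3]
finger_gap: 0.086
```

Call:
play_rows([
  [0,0,0,0.01,0],
  [0,0,0,0.004,0],
  [0,0,0,0,0],
  [0,0,0,0,0],
])

```text
clock: 13.38
tool_pos: [0.5094, -0.2545, 0.0449]
orientation: [0.961, 0.277, 0.0, 0.0]
ft_force: [-0.5, 0.2, -0.5]
finger_gap: 0.087
```

Run:
```python
from h import *
plan((.509,-.254,.0355),122.2)
```

```text
clock 13.38 yaw -57.86 tilt [ 0.001 -0.001 -1.   ] pos [ 0.5094 -0.2545  0.0449] gap 0.087 F [-0.5  0.2 -0.5] q [ 0.24  1.    0.34  1.68 -0.56  0.56 -0.09]
turn -0.06 shift(after turn) [-0.1 -0.6  9.4] mm
```

Call:
play_rows([
  [0,0,0,0.005,0],
  [0,0,0,0.003,0],
  [0,0,0,0,0],
  [0,0,0,0,0],
])

```text
clock: 13.72
tool_pos: [0.5089, -0.2545, 0.036]
orientation: [0.961, 0.277, 0.0, 0.0]
ft_force: [-0.2, -0.7, -1.0]
finger_gap: 0.08
```

Call:
play_rows([
  [0,0,0,0.001,0],
  [0,0,0,0,0],
])

```text
clock: 13.88
tool_pos: [0.5089, -0.2545, 0.0348]
orientation: [0.961, 0.277, -0.0, 0.0]
ft_force: [-0.1, 0.0, -1.3]
finger_gap: 0.082
```

Call:
play_rows([
  [0,0,0,0.001,0],
  [0,0,0,0,0],
])

```text
clock: 14.05
tool_pos: [0.509, -0.2546, 0.0345]
orientation: [0.961, 0.277, 0.0, 0.0]
ft_force: [-2.7, 1.8, 13.8]
finger_gap: 0.081
```

Call:
play_rows([
  [0.5,0,0,-0.0003,0],
  [0.5,0,0,0,0],
  [0.5,0,0,0,0],
  [0.5,0,0,0,0],
])

```text
clock: 14.38
tool_pos: [0.5088, -0.2545, 0.0341]
orientation: [0.961, 0.277, -0.0, 0.0]
ft_force: [0.3, 0.1, -0.5]
finger_gap: 0.501
```

Run:
```python
from h import *
plan((.509,-.254,.0355),122.2)
p,d=camera("side"); cv2.imwrite("pics/s10.png",cv2.resize(p[220:440,290:510,::-1],None,fx=2.7,fy=2.7,interpolation=cv2.INTER_CUBIC))
```

```text
clock 14.38 yaw -57.88 tilt [-0. -0. -1.] pos [ 0.5088 -0.2545  0.0341] gap 0.501 F [ 0.3  0.1 -0.5] q [ 0.24  1.02  0.33  1.68 -0.57  0.54 -0.08]
turn -0.08 shift(after turn) [ 0.4 -0.4 -1.4] mm
```

View pics/s10.png

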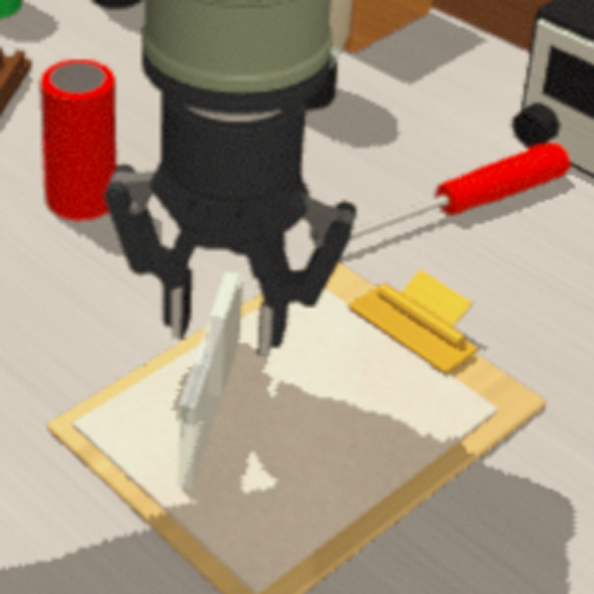

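Call:
play_rows([
  [0.5,0,0,-0.015,0],
  [0.5,0,0,-0.025,0],
  [0.5,0,0,-0.025,0],
  [0.5,0,0,-0.015,0],
  [0.3,0,0,0,0],
])

```text
clock: 14.85
tool_pos: [0.5098, -0.2551, 0.1169]
orientation: [0.961, 0.277, 0.001, 0.001]
ft_force: [0.8, -0.0, -0.0]
finger_gap: 0.372
```

Call:
play_rows([
  [0,0,-0.015,0,0],
  [0,0,-0.02,0,0],
  [0,0,0,0,0],
  [0,0,0,0,0],
  [0,0,0,0,0],
])

```text
clock: 15.27
tool_pos: [0.4904, -0.2252, 0.1139]
orientation: [0.961, 0.277, -0.0, 0.0]
ft_force: [-0.1, -0.4, -0.1]
finger_gap: -0.001
```

Run:
```python
from h import *
yp=np.array([-.53,.848]);xp=np.array([.848,.53])
g=np.array([.509,-.2545])+.037*yp-.005*xp
plan((*g,.055),122.2)
p,d=camera("side"); cv2.imwrite("pics/s11.png",cv2.resize(p[220:440,290:510,::-1],None,fx=2.7,fy=2.7,interpolation=cv2.INTER_CUBIC))
W=cloud("side",d); 
P=W[240:440,300:500].reshape(-1,3); rel=P[:,:2]-np.array([.482,-.271])
a=rel@xp;b=rel@yp
m=(P[:,2]>.02)&(P[:,2]<.085)&(abs(a)<.065)&(abs(b)<.03)
for lo in np.arange(.02,.085,.01):
    k=m&(P[:,2]>lo)&(P[:,2]<lo+.01)
    if k.sum(): print(round(lo,3),k.sum(),"b med",np.median(b[k]).round(4),"a",a[k].min().round(3),a[k].max().round(3))
```

```text
clock 15.27 yaw -57.89 tilt [-0. -0. -1.] pos [ 0.4904 -0.2252  0.1139] gap -0.001 F [-0.1 -0.4 -0.1] q [ 0.16  0.87  0.4   1.75 -0.53  0.63 -0.13]
turn -0.09 shift(after turn) [-4.7 -2.4 58.9] mm
0.02 100 b med -0.0039 a -0.059 0.06
0.03 98 b med -0.004 a -0.059 0.057
0.04 113 b med -0.004 a -0.059 0.064
0.05 112 b med -0.0041 a -0.059 0.061
0.06 354 b med -0.0011 a -0.06 0.052
0.07 17 b med -0.0002 a -0.055 0.042
```

View pics/s11.png

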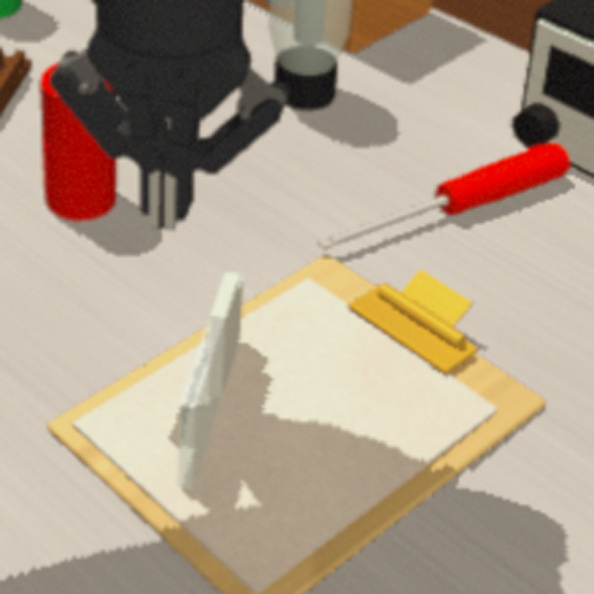

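Call:
play_rows([
  [0,-0.003,0,0.02,0],
  [0,-0.003,0,0.025,0],
  [0,0,0,0.011,0],
  [0,0,0,0,0],
])

```text
clock: 15.65
tool_pos: [0.4843, -0.2281, 0.0562]
orientation: [0.961, 0.276, -0.001, -0.001]
ft_force: [0.4, -0.2, -0.9]
finger_gap: 0.001
```

Call:
play_rows([
  [0,0,0.01,0,0],
  [0,0,0.006,0,0],
  [0,0,0.004,0,0],
  [0,0,0.004,0,0],
  [0,0,0.004,0,0],
])

```text
clock: 16.07
tool_pos: [0.5004, -0.252, 0.0586]
orientation: [0.961, 0.277, 0.0, 0.0]
ft_force: [-0.4, -0.3, -0.3]
finger_gap: -0.001
```

Run:
```python
from h import *
plan((.49,-.25,.055),122.2)
p,d=camera("side"); cv2.imwrite("pics/s12.png",cv2.resize(p[220:440,290:510,::-1],None,fx=2.7,fy=2.7,interpolation=cv2.INTER_CUBIC))
```

```text
clock 16.07 yaw -57.88 tilt [ 0. -0. -1.] pos [ 0.5004 -0.252   0.0586] gap -0.001 F [-0.4 -0.3 -0.3] q [ 0.23  0.97  0.35  1.71 -0.56  0.56 -0.08]
turn -0.08 shift(after turn) [-7.7 -7.2  3.6] mm
```

View pics/s12.png

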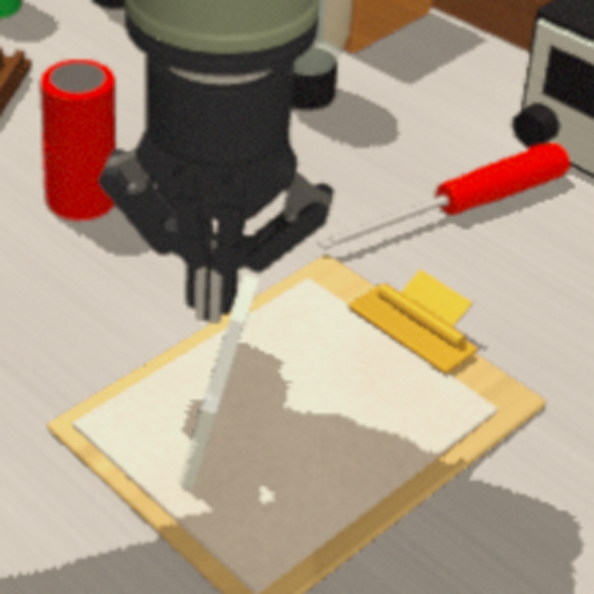

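Call:
play_rows([
  [0,0,0.004,0,0],
  [0,0,0.004,0,0],
  [0,0,0.004,0,0],
  [0,0,0,0,0],
  [0,0,0,0,0],
])

```text
clock: 16.53
tool_pos: [0.5064, -0.262, 0.0581]
orientation: [0.961, 0.277, -0.0, 0.0]
ft_force: [0.1, 0.5, 0.1]
finger_gap: -0.001
```

Run:
```python
from h import *
plan((.49,-.25,.055),122.2)
p,d=camera("side"); cv2.imwrite("pics/s13.png",cv2.resize(p[220:440,290:510,::-1],None,fx=2.7,fy=2.7,interpolation=cv2.INTER_CUBIC))
```

```text
clock 16.53 yaw -57.89 tilt [-0. -0. -1.] pos [ 0.5064 -0.262   0.0581] gap -0.001 F [0.1 0.5 0.1] q [ 0.24  0.98  0.36  1.67 -0.55  0.59 -0.09]
turn -0.09 shift(after turn) [ -7.5 -18.9   3.1] mm
```

View pics/s13.png

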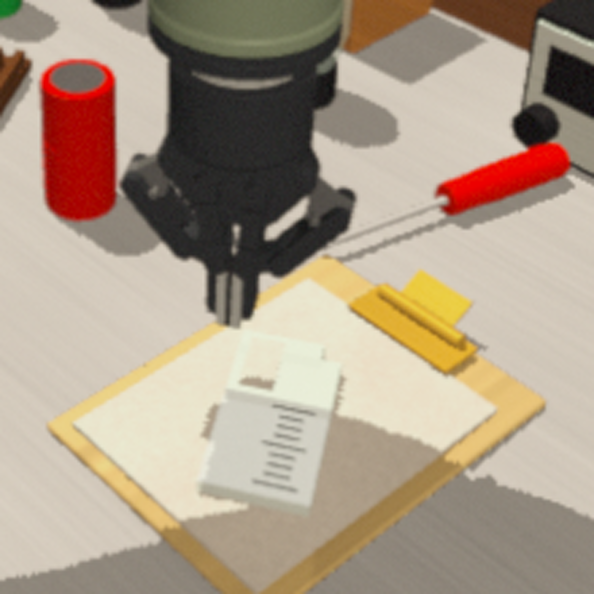

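Call:
play_rows([
  [0.5,0,-0.01,-0.02,0],
  [1,0,0,-0.03,0],
  [1,0,0,-0.02,0],
  [1,0,0,0,0],
  [1,0,0,0,0],
])

```text
clock: 17.0
tool_pos: [0.5014, -0.2533, 0.1289]
orientation: [0.961, 0.277, 0.001, 0.0]
ft_force: [-0.7, 0.8, -0.2]
finger_gap: 0.71
```

Run:
```python
from h import *
p,d=camera("side"); cv2.imwrite("pics/s14.png",cv2.resize(p[280:440,320:480,::-1],None,fx=3.7,fy=3.7,interpolation=cv2.INTER_CUBIC)); np.save("d14.npy",d)
W=cloud("side",d); P=W[300:440,320:500].reshape(-1,3)
b=P[np.abs(P[:,2]-.009)<.002]; print("paper z",np.median(b[:,2]))
yp=np.array([-.53,.848]);xp=np.array([.848,.53])
m=(P[:,2]>.0135)&(P[:,2]<.022)&(P[:,0]<.59)
c=P[m];print(len(c),np.median(c,0))
r=cv2.minAreaRect((c[:,:2]*1000).astype(np.float32));print(r)
for n in("plate_c","notch"):
    print(n,[(np.round(q["point"],4),q["score"]) for q in mark_of("side",n)])
tr=trace("side","plate_c")
for q in tr:
    g=q["region"];C=W[g];print(q["score"],g.sum(),cv2.minAreaRect((C[:,:2]*1000).astype(np.float32)),np.median(C[:,2]))
    im=p[:,:,::-1].copy();im[g]=im[g]//2+np.array([0,0,120],np.uint8)
    cv2.imwrite("pics/s14m.png",cv2.resize(im[280:440,320:480],None,fx=3.7,fy=3.7)); break
plan((.5,-.3,.1),122)
```

```text
paper z 0.008686421003649728
2452 [ 0.49665502 -0.30493637  0.01678378]
((503.8921813964844, -300.55804443359375), (123.52787780761719, 61.44599914550781), 32.37080764770508)
plate_c [(array([ 0.5044, -0.3011,  0.0138]), 0.59), (array([ 0.5712,  0.0641, -0.0021]), 0.23)]
notch [(array([ 0.5682, -0.2913,  0.012 ]), 0.9), (array([0.5042, 0.3137, 0.0567]), 0.34)]
0.85 2652 ((292.9190979003906, -458.57672119140625), (666.9345703125, 71.47418975830078), 37.14008331298828) 0.016672106815347382
clock 17.2 yaw -57.89 tilt [-0.001  0.001 -1.   ] pos [ 0.5008 -0.2532  0.1273] gap 0.995 F [0.2 0.5 0. ] q [ 0.2   0.87  0.43  1.66 -0.5   0.72 -0.13]
turn 0.11 shift(after turn) [-25.4  39.3  27.3] mm
```

View pics/s14.png

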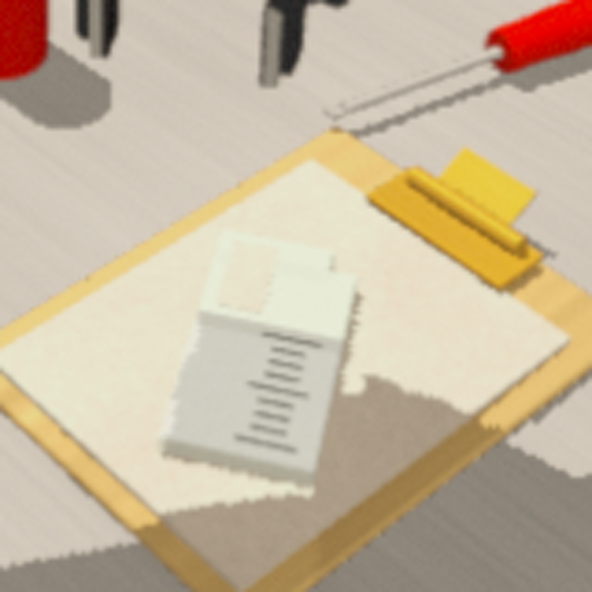

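Call:
play_rows([
  [0.74,0.02,0.02,0,0.3],
  [0.74,0.0,0.019,0,0],
  [0.74,0,0,0,0],
  [0.74,0,0,0,0],
])

```text
clock: 17.53
tool_pos: [0.5383, -0.2763, 0.1271]
orientation: [0.962, 0.274, -0.001, -0.0]
ft_force: [0.2, -0.1, 0.6]
finger_gap: 0.738
```

Run:
```python
from h import *
def tips(d,label):
    s=sense();M=R.from_quat(s["orientation"]).as_matrix()
    W=cloud("side",d).reshape(-1,3)
    L=(W-s["tool_pos"])@M
    m=(np.abs(L[:,0])<.03)&(np.abs(L[:,1])<.07)&(L[:,2]<.03)&(L[:,2]>-.06)&(d.ravel()>0)
    L=L[m]
    for sgn in(-1,1):
        k=L[L[:,1]*sgn>0]; z=np.sort(k[:,2]); print(label,sgn,len(k),"max z tool (neg=behind TCP)",np.round(z[-12::3],4), "y range",k[:,1].min().round(3),k[:,1].max().round(3))
p,d=camera("side"); tips(d,"now")
cv2.imwrite("pics/s15.png",cv2.resize(p[200:440,290:510,::-1],None,fx=2.5,fy=2.5,interpolation=cv2.INTER_CUBIC))
a=np.array([.8443,.5358]);g=np.array([.504,-.3008])+.026*a
plan((*g,.03),122.4)
```

```text
now -1 433 max z tool (neg=behind TCP) [-0.0095 -0.0086 -0.0081 -0.0064] y range -0.062 -0.028
now 1 435 max z tool (neg=behind TCP) [-0.0111 -0.0096 -0.0086 -0.0079] y range 0.028 0.063
clock 17.58 yaw -58.21 tilt [-0.001  0.    -1.   ] pos [ 0.5381 -0.2758  0.1274] gap 0.743 F [-1.   0.5  0.2] q [ 0.21  0.93  0.45  1.5  -0.49  0.83 -0.18]
turn -0.61 shift(after turn) [-16.1   2.9  97.4] mm
```

View pics/s15.png

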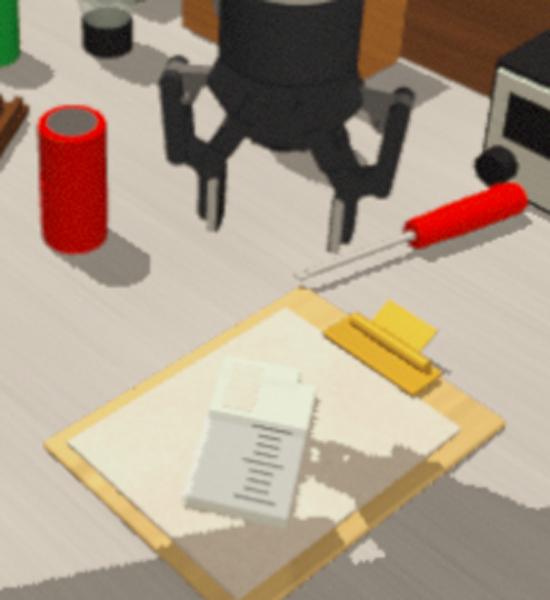

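Call:
play_rows([
  [0.92,-0.016,0.003,0.015,-0.6],
  [0.92,0,0,0.03,0],
  [0.92,0,0,0.025,0],
  [0.92,0,0,0.01,0],
  [0.92,0,0,0,0],
])

```text
clock: 18.0
tool_pos: [0.5256, -0.286, 0.0463]
orientation: [0.96, 0.279, -0.001, -0.001]
ft_force: [-0.3, -0.6, -0.4]
finger_gap: 0.919
```

Run:
```python
from h import *
a=np.array([.8443,.5358]);g=np.array([.504,-.3008])+.026*a
plan((*g,.004),122.4)
p,d=camera("side")
cv2.imwrite("pics/s16.png",cv2.resize(p[220:440,290:510,::-1],None,fx=2.7,fy=2.7,interpolation=cv2.INTER_CUBIC))
```

```text
clock 18.0 yaw -57.58 tilt [-0.003  0.002 -1.   ] pos [ 0.5256 -0.286   0.0463] gap 0.919 F [-0.3 -0.6 -0.4] q [ 0.27  1.03  0.37  1.56 -0.54  0.65 -0.09]
turn 0.02 shift(after turn) [-0.1  1.  42.3] mm
```

View pics/s16.png

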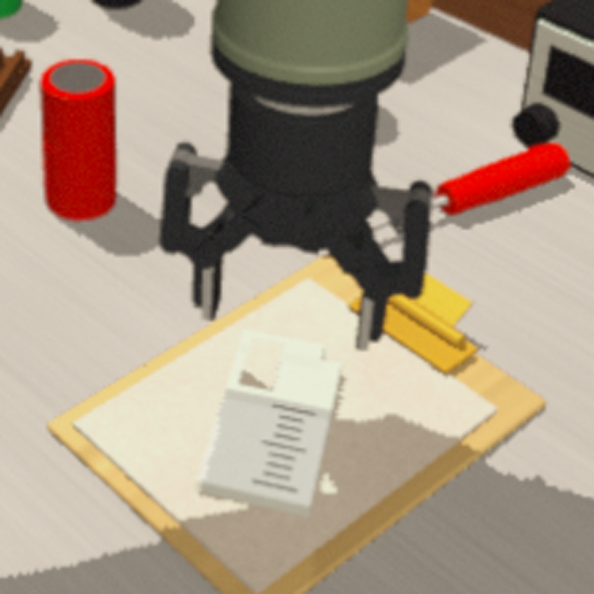

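Call:
play_rows([
  [0.92,0,0.001,0.015,0],
  [0.92,0,0,0.012,0],
  [0.92,0,0,0.006,0],
  [0.92,0,0,0.002,0],
  [0.92,0,0,0,0],
])

```text
clock: 18.47
tool_pos: [0.5272, -0.2877, 0.0133]
orientation: [0.96, 0.279, -0.0, -0.0]
ft_force: [-0.5, -0.3, 0.9]
finger_gap: 0.923
```

Run:
```python
from h import *
a=np.array([.8443,.5358]);g=np.array([.504,-.3008])+.026*a
plan((*g,.004),122.4)
p,d=camera("side")
cv2.imwrite("pics/s17.png",cv2.resize(p[270:420,340:490,::-1],None,fx=4,fy=4,interpolation=cv2.INTER_CUBIC))
```

```text
clock 18.47 yaw -57.58 tilt [-0. -0. -1.] pos [ 0.5272 -0.2877  0.0133] gap 0.923 F [-0.5 -0.3  0.9] q [ 0.28  1.09  0.34  1.56 -0.56  0.59 -0.08]
turn 0.02 shift(after turn) [-0.6 -1.4  9.3] mm
```

View pics/s17.png

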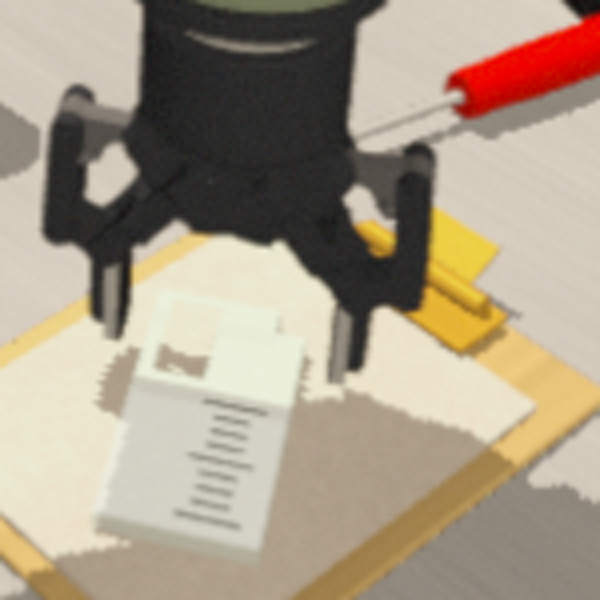

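Call:
play_rows([
  [0.92,-0.0005,-0.0012,0.006,0],
  [0.85,0,0,0.0038,0],
  [0.8,0,0,0,0],
  [0.78,0,0,0,0],
])

```text
clock: 18.85
tool_pos: [0.5261, -0.287, 0.0032]
orientation: [0.96, 0.279, -0.0, -0.0]
ft_force: [-0.3, -0.0, 0.2]
finger_gap: 0.779
```

Call:
play_rows([
  [0.6,0,0,0,0],
  [0,0,0,0,0],
  [0,0,0,0,0],
  [0,0,0,0,0],
])

```text
clock: 19.18
tool_pos: [0.5265, -0.2873, 0.0045]
orientation: [0.96, 0.279, 0.0, 0.0]
ft_force: [-3.1, 1.7, 18.1]
finger_gap: 0.681
```

Run:
```python
from h import *
a=np.array([.8443,.5358]);g=np.array([.504,-.3008])+.026*a
plan((*g,.004),122.4)
p,d=camera("side")
cv2.imwrite("pics/s18.png",cv2.resize(p[270:420,340:490,::-1],None,fx=4,fy=4,interpolation=cv2.INTER_CUBIC))
```

```text
clock 19.18 yaw -57.59 tilt [ 0.001 -0.001 -1.   ] pos [ 0.5265 -0.2873  0.0045] gap 0.681 F [-3.1  1.7 18.1] q [ 0.29  1.1   0.33  1.57 -0.57  0.57 -0.07]
turn 0.01 shift(after turn) [-0.2 -0.7  0.5] mm
```

View pics/s18.png

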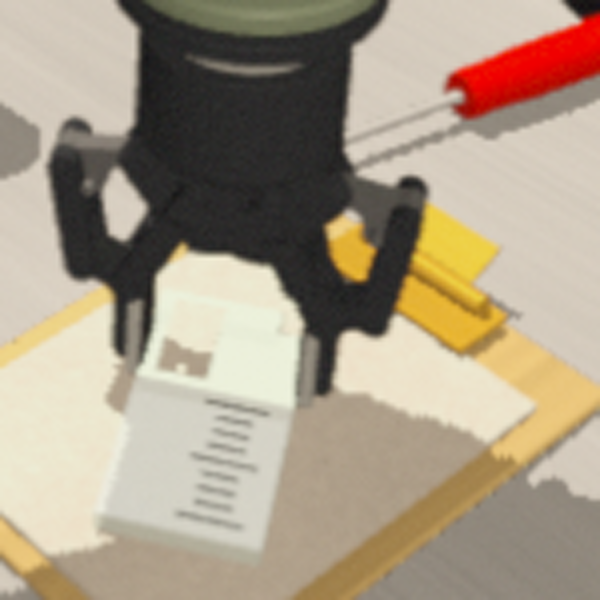

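Call:
play_rows([
  [0,0,0,0,0],
  [0,0,0,-0.005,0],
  [0,0,0,-0.01,0],
  [0,0,0,-0.015,0],
  [0,0,0,0,0],
])

```text
clock: 19.65
tool_pos: [0.527, -0.2877, 0.0361]
orientation: [0.96, 0.279, 0.001, 0.001]
ft_force: [0.5, 0.1, -0.9]
finger_gap: 0.681
```

Run:
```python
from h import *
plan((.52,-.29,.17),122.4)
p,d=camera("side")
cv2.imwrite("pics/s19.png",cv2.resize(p[250:420,330:500,::-1],None,fx=3.5,fy=3.5,interpolation=cv2.INTER_CUBIC))
```

```text
clock 19.65 yaw -57.58 tilt [ 0.003 -0.002 -1.   ] pos [ 0.527  -0.2877  0.0361] gap 0.681 F [ 0.5  0.1 -0.9] q [ 0.28  1.05  0.36  1.56 -0.55  0.63 -0.08]
turn 0.02 shift(after turn) [  -7.    -1.4 -133.9] mm
```

View pics/s19.png

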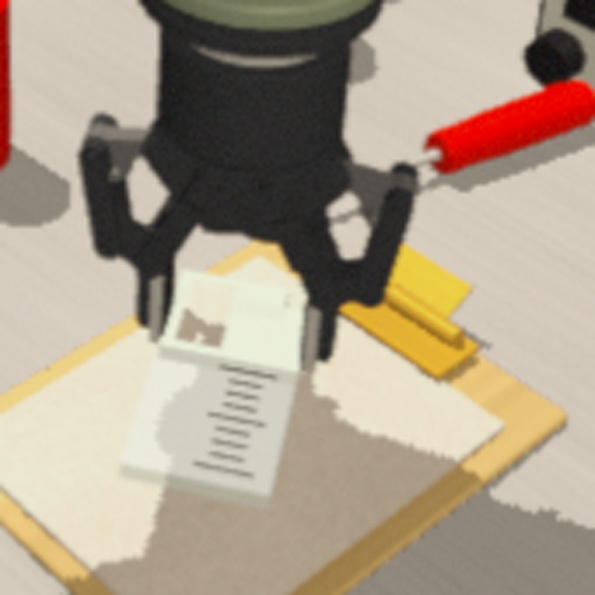

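Call:
play_rows([
  [0,-0.001,0,-0.01,0],
  [0,-0.001,0,-0.015,0],
  [0,-0.001,0,-0.02,0],
  [0,-0.001,0,-0.02,0],
  [0,-0.001,0,-0.02,0],
])

```text
clock: 20.12
tool_pos: [0.5215, -0.2896, 0.1193]
orientation: [0.96, 0.279, -0.0, -0.0]
ft_force: [0.1, -1.3, -1.3]
finger_gap: 0.672
```

Call:
play_rows([
  [0,-0.001,0,-0.02,0],
  [0,0,0,-0.015,0],
  [0,0,0,-0.01,0],
  [0,0,0,-0.005,0],
  [0,0,0,0,0],
])

```text
clock: 20.53
tool_pos: [0.5212, -0.2902, 0.1689]
orientation: [0.96, 0.279, 0.0, 0.0]
ft_force: [-0.2, -0.4, -1.0]
finger_gap: 0.677
```

Call:
play_rows([
  [0,0,0,0,0],
  [0,0,0,0,0],
  [0,0,0,0,0],
  [0,0,0,0,0],
  [0,0,0,0,0],
])

```text
clock: 20.95
tool_pos: [0.521, -0.2902, 0.168]
orientation: [0.96, 0.279, -0.0, -0.0]
ft_force: [0.1, -0.4, -1.7]
finger_gap: 0.68
```

Run:
```python
from h import *
plan((.52,-.29,.17),122.4)
p,d=camera("side");cv2.imwrite("pics/s20.png",p[:,:,::-1])
W=cloud("side",d)
for n in("plate_c","notch","coil_c","valve_a"):
    print(n,[(np.round(q["point"],3),round(q["score"],2)) for q in mark_of("side",n)])
s=sense();M=R.from_quat(s["orientation"]).as_matrix()
L=((W.reshape(-1,3)-s["tool_pos"])@M)
m=(L[:,0]>-.09)&(L[:,0]<.02)&(np.abs(L[:,1])<.026)&(np.abs(L[:,2])<.04)
c=L[m];
A=np.c_[c[:,:2],np.ones(len(c))];k=np.linalg.lstsq(A,c[:,2],rcond=None)[0];print(len(c),"plane slopes in tool x,y",k,"res",np.std(c[:,2]-A@k), "x range",c[:,0].min(),c[:,0].max())
print("world z median top",np.median(W.reshape(-1,3)[m][:,2]))
```

```text
clock 20.95 yaw -57.59 tilt [-0.001  0.    -1.   ] pos [ 0.521  -0.2902  0.168 ] gap 0.68 F [ 0.1 -0.4 -1.7] q [ 0.24  0.86  0.47  1.49 -0.46  0.9  -0.15]
turn 0.01 shift(after turn) [-0.7 -0.7 -2. ] mm
plate_c [(array([ 0.498, -0.306,  0.177]), 0.75)]
notch [(array([ 0.562, -0.297,  0.176]), 0.77)]
coil_c [(array([ 0.561, -0.066,  0.048]), 0.91), (array([0.68 , 0.186, 0.052]), 0.86), (array([0.451, 0.136, 0.052]), 0.84), (array([0.437, 0.044, 0.049]), 0.8), (array([0.507, 0.316, 0.056]), 0.62)]
valve_a [(array([ 0.765,  0.128, -0.003]), 0.89)]
2140 plane slopes in tool x,y [-0.01923217  0.00288561 -0.01195094] res 0.0014647100260920837 x range -0.08878383165678674 0.0199991338327294
world z median top 0.17977465078965624
```

View pics/s20.png

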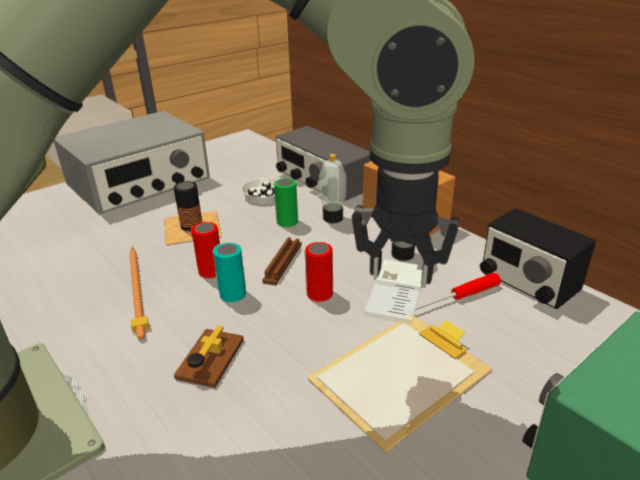

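The plate is level, label up, 176 mm above the bench and over the board. The coil is upright on the mat, so I'm handing in.

```bash
python3 -c "
from h import *
print(hand_in()); print(sense()['finger_gap'],sense()['clock'])"
```

```text
the job is handed in; nothing more can be done
None
the job is handed in; nothing more can be done
```

The job is handed in with the plate still held over the logbook board, level and label side up. The hand-in gives no verdict, so I only have my own checks to go on.

**What I did**
- **Coil form:** I moved the black coil form onto the cork mat, released it and left it standing upright.
- **Lifting the plate:** I gripped it by the notched, frosted end at about x = 32 mm and lifted it clear of the rack.
- **Tipping:** The moves only let the tool shift and turn about its own vertical axis, so it could not tilt in the air. I stood the plate on its edge on the paper, let go, and nudged it over onto its back with the shut fingers.
- **Finish:** I then gripped it again across its 60 mm width, still at the frosted end (about x = 26 mm), and raised it. The tipping therefore happened on the board, not in the air above it as you asked, and the plate was let go once on the way.

**Last checks, at about 21 s of the 51 s allowed**
- **Plate:** its centre was about 176 mm above the bench. It was about 20 mm from the board's centre along its length and 5 mm across. It was within about 1° of level, with the gripper firmly closed on it.
- **Coil form:** it was found at (0.507, 0.316) m, about 7 mm from the middle of the mat, and looked upright.
- **Valves:** I did not touch either one. The detector confirmed one within a few millimetres of its start. It missed the other, which was hidden behind the gripper in that picture, so its position was not re-measured.

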